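Register a flat bar in the welding jig

ROBOT

A 6-joint arm with a two-finger parallel gripper is mounted at the origin on the work surface. World frame = base frame: x ahead of the robot, y to its left, z up, the work surface at z = 0. Lengths are in m, angles in rad, forces in N, time in s.
With the tool pointing down it reaches from about 0.3 to 0.875 m from the base axis. Payload 6.4 kg.
Tool frame: the origin (TCP) lies midway between the tips of the shut fingers; the grasp point (between the pads) lies 19 mm behind it (ctrl.tcp_to_grasp is the distance from the TCP to the grasp point, in m); z points along the fingers, y is the direction in which the jaws open and shut (so a half turn about z gives the same grasp; the last joint's range is limited). The gripper opens to 85 mm and grips with 20 to 120 N. Pads are 22 mm wide; open, the fingers measure 114 mm over their backs; the gripper's body (76 mm by 85 mm) begins 54 mm behind the grasp point. The pads swing forward as they close: fully open they stand 13 mm farther back than shut.
Start: joints at [-1.325, 0.181, 1.607, -0, 1.354, -0.206], TCP at [0.251, -0.517, 0.231] pointing down, gripper open.
Joint ranges: [-2.99, 2.99], [-0.89, 2.07], [0.3, 2.58], [-1.14, 4.28], [0, 2.63], [-3.12, 3.12]. Speed limits (rad/s): [2.57, 2.57, 3.01, 3.14, 3.14, 3.14].

INTERFACE

Orientations are given as a unit quaternion [w, x, y, z].
In Python, from bench import monitor, imaging, order, spotter, ctrl gives the robot as it stands.
- The arm moves only by the shell command python3 -m pendant 'ROWS'. ROWS is JSON, a list that holds one entry, the list of rows, each a list of 5 numbers: the shift along the world's x, y, z in mm, then the turn about the world's z in degrees, then the finger opening in mm, from 0 to 85.4. A call has 1 to 8 rows; each row shifts and turns the commanded pose from where the row before left it; what a row does not reach is not made up. A row lasts 1/8 s, in which the tool goes at most 62.5 mm and 10.7 degrees, less where a joint would pass 70% of its speed; a pose out of reach is approached as far as the arm can. A call with a gripper value outside its range is refused whole. The fingers move at their own pace and stop on an object; the grip force is fixed at half the most. Time passes only in rows, so rows that do not move let the fingers close. It gives the time, the measured TCP pose, the force and the opening at its end, in the units of the state.
- monitor.get_obs(): the state, without advancing time (a new reading comes with each control period).
- imaging.camera(name): name is "scene" or "top" or "wrist"; returns a dict with "img" (480x640x3 uint8, red, green, blue), "vfov" (degrees; the focal length in pixels is half the picture's height over the tangent of half this angle, whatever the lens; pixels are square), "cx", "cy" (the principal point, pixels), "origin" and "orientation" of the camera in the world. Camera axes: x right, y down, z forward; pixel columns grow to the right and rows downward; lengths in m; the calibration is good to about 2 mm. The wrist camera is an equidistant fisheye: a pixel r from the principal point sees the ray r / f radians off the axis. A picture is of the moment at which its call begins. There is no depth.
- order.hand_in(): hands the job in, once; it reports no verdict.
Trained networks look in the newest picture that a camera, given by its name, has taken for a name from the list of things; names that differ only in an ending like _2 or _b are one class to them, and where a whole thing is asked for, a point or a joint stands for the part that bears it (a point fixed in the world has none). Each returns a list of dicts, best first, with "confidence" (0 to 1); they miss things now and then, are a little off and sometimes report something else, mostly with a low value. They report only what shows in the picture. A call takes as long as a camera call. They do not tell look-alikes from the thing itself.
- spotter.recognise(camera, thing): "at" ([x, y, z] in m, in the coordinates of the camera as it stood for that picture, good to about 4 mm: the middle of the surface that is visible of it).
- spotter.tip_of(camera, thing): "at" ([x, y, z] in m, in the coordinates of the camera as it stood for that picture, good to about 4 mm: a listed point, or the origin of a listed thing).
The state is a dict: "time_s": time; "q": joint angles; "dq": joint speeds; "joint_efforts": joint torques, N m; "eef_pos": TCP position; "eef_rot": TCP orientation; "wrist_force": force on the tool from outside, world axes, zero at the start; "torque": the same for the moment, N m; "opening": opening from 0.0 (shut) to 1.0 (fully open).
Only numpy, scipy, OpenCV 4.12 (cv2) and the standard library are available. Lean on these libraries where they do the work, as an engineer would, in place of code of your own. Each camera call takes 0.05 s, during which the arm holds its last target. There are 200 camera calls.

TASK

Take the longer of the two steel flat bars out of the low two-compartment red tray, lay it flat on the jig plate and push it fully home against the stops: one long edge flush against both stop blocks of the pair, one end against the single end stop. Leave it there, released; the short bar stays in the tray and the other things on the table stay where they are.

Things in the scene. Friction and masses are not known exactly. Their poses are not given: they have to be found in the camera images.
- bar_long: the bar to load: dark steel flat bar 120 (its x) x 30 (its y) x 15 mm (its z), about 0.4 kg, a 8 mm dark dot near each end; origin at its centre, all sides alike, so either end, edge or face will do. It lies flat on the floor of one of the tray's two compartments, roughly along the tray's x
- bar_short: the bar that stays: same look and section, only 80 mm long; origin at its centre; it lies in the other compartment
- tray: red open tray, fixed to the table, outside 160 (its x) x 199 (its y) x 22 mm high; walls and floor 5 mm; a 5 mm divider along its x at y = 0, as high as the walls, makes two compartments, each 150 x 92 mm inside, centred at y = -48.5 and +48.5 mm. Origin under its centre. It may stand on the robot's left or right
- jig: bright metal plate, fixed to the table, 180 (its x) x 220 (its y) x 12 mm thick, origin under its centre. Three grey stop blocks stand on it, 20 mm high (tops at z = 32 mm, a 4 mm bolt head on each); the rest is flat and clear. It stands on the other side of the robot from the tray, its +x pointing away from the robot, within 0.35 rad
- pair (a point): the pair of stop blocks: midway between their two flat faces, which look to the jig's -x. In the jig's frame the faces lie at x = +50 mm; the blocks are 30 mm wide, 25 mm thick, centred at y = -60 and +20 mm. This point: x = +50, y = -20, z = 22 mm
- end_stop (a point): centre of the end stop's flat face, which looks to the jig's +y: in the jig's frame at x = +35, y = -80, z = 22 mm; the block is 24 mm wide, 25 mm thick
- home (a point): where the bar's centre lies when it is fully home: in the jig's frame at x = +35, y = -20, z = 19.5 mm; same axes as the jig. The bar then lies along the jig's y
- tape_roll: roll of paper tape lying flat, 60 mm across, 19 mm high; origin under its centre; bystander
- hex_keys: green holder 50 x 28 x 16 mm with three hex keys sticking out along its +x to 85 mm from the origin (centre of the holder's underside); bystander
- wrench: steel wrench lying flat, 170 mm long along its x, 8 mm thick, origin under its middle; bystander
- magnet_square: red triangular welding magnet lying flat, about 90 x 76 x 16 mm; origin under its middle; bystander
- cup: white mug standing upright, 72 mm across, 85 mm high, handle at its +y; origin under its centre; bystander
Things that resemble listed ones, but are neither listed nor needed, are in the scene too. Leave any purple look-alike of the bar_short alone. What is shaped like the bar_long but purple is not meant.

How it is judged:
At the end, for the whole second after the job is handed in: The long bar lies flat on the jig plate, at rest and released, its centre within 2 mm of the home point in each direction and its length within 25 mrad of the jig's y, i.e. touching both pair blocks and the end stop; the short bar still lies in the tray (x of bar_long in the frame of home between -0.002 and 0.002 m and y of bar_long in the frame of home between -0.002 and 0.002 m and z of bar_long in the frame of home between -0.002 and 0.002 m and angle between the x axis of bar_long and the x axis of home, either way round above 1.5458 rad and angle between the z axis of bar_long and the z axis of home, either way round below 0.025 rad and linear speed of bar_long below 0.01 m/s and z of bar_short in the frame of tray below 0.02 m and horizontal distance between bar_short and tray below 0.085 m).
It fails at once if another thing on the table (tape roll, hex keys, wrench, magnet square, mug) is moved more than 30 mm (distance of any of tape_roll, hex_keys, wrench, magnet_square, cup from where it was at the start of the episode above 0.03 m).
It fails at once if the short bar is lifted out of the tray (z of bar_short in the frame of tray above 0.04 m).
It also fails if it takes over 67 s, if anything falls off the work surface, if the arm or the gripper's body presses on something with over 40 N, if the wrist force passes 120 N, or if a joint passes its speed limit or range.

## Working session

There is one attempt and no reset: what is moved stays moved. The work goes in short steps, Python scripts to look and compute and a shell command to move; the robot and the scene stay as the last step left them, time stands still between calls to the robot, and variables do not carry over. Pictures are saved under pics/ and viewed, about 8 in all and at most 12, crops included, and the job is handed in when it is done.

```bash
ls; mkdir -p pics; cat > h.py <<'E'
import numpy as np, cv2
from scipy.spatial.transform import Rotation as R
from bench import monitor, imaging, order, spotter, ctrl
def rot(q): return R.from_quat([q[1],q[2],q[3],q[0]])
def cam(n,f=None):
    c=imaging.camera(n)
    if f: cv2.imwrite('pics/'+f,c['img'][:,:,::-1])
    return c
def foc(c): return 240/np.tan(np.radians(c['vfov'])/2)
def w(c,p): return rot(c['orientation']).apply(p)+np.array(c['origin'])
def px(c,P,fish=False):
    p=rot(c['orientation']).inv().apply(np.array(P)-np.array(c['origin']))
    f=foc(c)
    if fish:
        r=np.hypot(p[0],p[1]); th=np.arctan2(r,p[2]); return c['cx']+f*th*p[0]/r, c['cy']+f*th*p[1]/r
    return c['cx']+f*p[0]/p[2], c['cy']+f*p[1]/p[2]
def ray(c,u,v,z,fish=False):
    f=foc(c); x=(u-c['cx'])/f; y=(v-c['cy'])/f
    if fish:
        th=np.hypot(x,y); s=np.sin(th)/th if th>1e-9 else 1; d=np.array([x*s,y*s,np.cos(th)])
    else: d=np.array([x,y,1])
    d=rot(c['orientation']).apply(d); o=np.array(c['origin'])
    return o+d*(z-o[2])/d[2]
E
python3 - <<'E'
from h import *
o=monitor.get_obs(); print(o['time_s'],o['eef_pos'],o['eef_rot'],o['opening'],ctrl.tcp_to_grasp)
for n in ['top','scene']:
    c=cam(n,n+'1.png'); print(n,c['vfov'],c['cx'],c['cy'],c['origin'],c['orientation'])
    for t in ['bar_long','bar_short','tray','jig','tape_roll','hex_keys','wrench','magnet_square','cup']:
        for r in spotter.recognise(n,t)[:3]:
            print(t,round(r['confidence'],2),w(c,r['at']).round(3),np.round(px(c,w(c,r['at']))))
    for t in ['pair','end_stop','home','tray','jig','bar_long','bar_short']:
        for r in spotter.tip_of(n,t)[:2]: print('tip',t,round(r['confidence'],2),w(c,r['at']).round(3),np.round(px(c,w(c,r['at']))))
print(monitor.get_obs()['time_s'])
E
```

```text
pics
0.0 [ 0.25091831 -0.5167422   0.23036708] [-8.90989904e-04  9.74592853e-01  2.23982091e-01 -8.51139244e-06] 0.9972112011630511 0.0187
top 50.33424967638096 322.10301112560785 242.15171952498918 [0.37459944 0.0098331  1.12551795] [-0.05413819  0.70806307 -0.70195678  0.05451993]
bar_long 0.71 [ 0.57  -0.26   0.017] [445. 232.]
bar_long 0.64 [ 0.361 -0.384  0.015] [505. 329.]
bar_short 0.88 [ 0.523 -0.167  0.018] [403. 253.]
bar_short 0.73 [ 0.363 -0.189  0.008] [414. 328.]
tray 0.65 [ 0.559 -0.209  0.01 ] [421. 238.]
jig 0.79 [0.534 0.196 0.014] [237. 247.]
jig 0.44 [ 0.523 -0.166  0.016] [402. 254.]
jig 0.18 [0.703 0.031 0.009] [313. 174.]
tape_roll 0.66 [0.455 0.007 0.019] [323. 284.]
hex_keys 0.92 [ 0.6   -0.004  0.014] [329. 219.]
hex_keys 0.58 [0.537 0.203 0.012] [234. 246.]
wrench 0.66 [0.703 0.031 0.009] [313. 174.]
magnet_square 0.77 [0.516 0.447 0.017] [122. 254.]
cup 0.7 [ 0.531 -0.472  0.044] [547. 249.]
tip pair 0.93 [0.581 0.173 0.025] [248. 226.]
tip end_stop 0.93 [0.553 0.122 0.02 ] [271. 239.]
tip home 0.9 [0.57  0.175 0.02 ] [247. 231.]
tip tray 0.66 [ 0.557 -0.2
[... 902 characters left out ...]
]
wrench 0.66 [0.709 0.026 0.004] [343. 318.]
magnet_square 0.93 [0.521 0.442 0.015] [493. 207.]
magnet_square 0.74 [ 0.579 -0.26   0.021] [200. 290.]
cup 0.55 [ 0.545 -0.462  0.053] [100. 290.]
tip pair 0.71 [0.581 0.173 0.02 ] [391. 250.]
tip end_stop 0.73 [0.547 0.113 0.019] [362. 243.]
tip end_stop 0.22 [0.584 0.171 0.022] [391. 251.]
tip home 0.73 [0.571 0.178 0.023] [392. 245.]
tip tray 0.87 [ 0.555 -0.213  0.001] [221. 281.]
tip jig 0.9 [ 0.541  0.203 -0.   ] [398. 238.]
tip bar_long 0.94 [ 0.57  -0.261  0.013] [200. 289.]
tip bar_long 0.89 [ 0.366 -0.386  0.005] [135. 227.]
tip bar_short 0.77 [ 0.524 -0.175  0.017] [235. 262.]
tip bar_short 0.34 [ 0.541  0.204 -0.001] [398. 238.]
1.7
```

```bash
python3 - <<'E'
import cv2
i=cv2.imread('pics/top1.png')[150:360,170:570]
cv2.imwrite('pics/top1c.png',cv2.resize(i,(800,420),interpolation=cv2.INTER_CUBIC))
E
```

```text
(no output)
```

View pics/top1c.png

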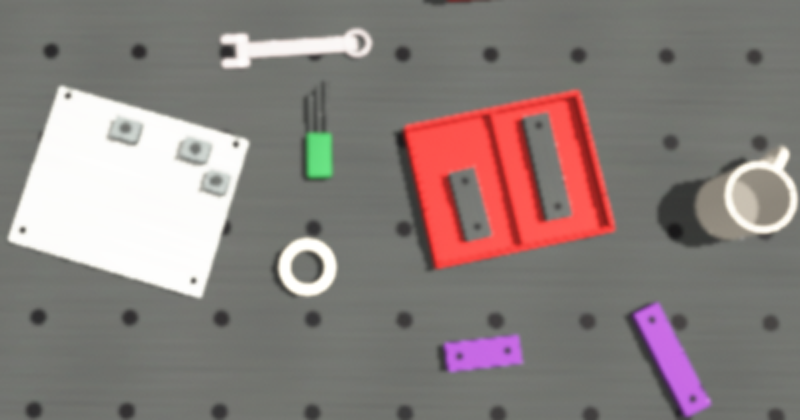

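```bash
cat > seg.py <<'E'
from h import *
def fit(c,mask,z,fish=False,near=None,minA=30):
    # rect in world plane: project contour points, minAreaRect
    out=[]
    cs,_=cv2.findContours(mask.astype(np.uint8),cv2.RETR_EXTERNAL,cv2.CHAIN_APPROX_NONE)
    for k in cs:
        if cv2.contourArea(k)<minA: continue
        P=np.array([ray(c,u,v,z,fish)[:2]*1000 for u,v in k[:,0]],np.float32)
        (x,y),(a,b),t=cv2.minAreaRect(P)
        if a<b: a,b,t=b,a,t+90
        t=(t+90)%180-90
        if near is None or np.hypot(x-near[0],y-near[1])<near[2]: out.append((round(x,1),round(y,1),round(a,1),round(b,1),round(t,1)))
    return out
E
python3 - <<'E'
from seg import *
o=monitor.get_obs()
c=cam('top'); im=c['img'].astype(int); r,g,b=[im[...,k] for k in range(3)]
hsv=cv2.cvtColor(c['img'],cv2.COLOR_RGB2HSV)
print('jig',fit(c,(im.min(2)>190),.012,near=(540,200,80),minA=500))
red=(hsv[...,1]>120)&((hsv[...,0]<12)|(hsv[...,0]>170))
print('tray',fit(c,red,.022,near=(557,-210,60),minA=500))
blob=np.zeros(red.shape,np.uint8)
cs,_=cv2.findContours(red.astype(np.uint8),cv2.RETR_EXTERNAL,cv2.CHAIN_APPROX_NONE)
k=max(cs,key=cv2.contourArea); cv2.drawContours(blob,[k],-1,1,-1)
print('bars',fit(c,(blob>0)&(hsv[...,1]<110),.02,minA=60))
E
```

```text
jig [(540.0, 203.5, 222.2, 182.0, 74.1)]
tray [(555.2, -211.5, 204.8, 162.8, -77.6)]
bars []
```

```bash
python3 -m pendant '[[[45,36,0,-7,85],[45,36,0,-7,60],[45,36,0,0,45],[45,36,0,0,45],[45,36,0,0,45],[45,36,0,0,45],[30,25,0,0,45],[0,0,0,0,45]]]'
```

```text
time_s: 2.75
eef_pos: [0.5528, -0.2741, 0.2311]
eef_rot: [-0.0, 0.994, 0.106, 0.0]
wrist_force: [-0.1, -1.0, -0.1]
opening: 0.53
```

```bash
python3 - <<'E'
from seg import *
c=cam('wrist','w1.png'); print(c['vfov'],c['cx'],c['cy'],c['origin'],c['orientation'])
print([px(c,(.571,-.262,.02),True)])
E
```

```text
65.70646984690485 321.8976612989865 237.88114205978692 [ 0.62984443 -0.25635593  0.37382226] [ 0.11935733  0.76864987 -0.62097324 -0.09655802]
[(np.float64(314.85344544373584), np.float64(184.43814801507264))]
```

View pics/w1.png

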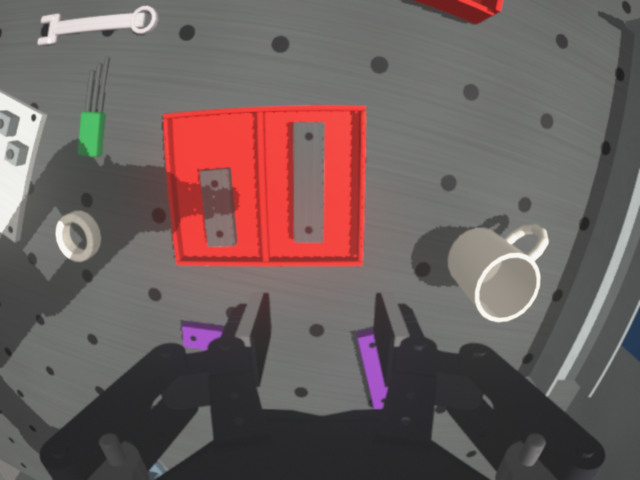

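```bash
cat >> seg.py <<'E'
def dark(c,box): # steel bar on red, restricted to box u0,v0,u1,v1
    hsv=cv2.cvtColor(c['img'],cv2.COLOR_RGB2HSV); m=(hsv[...,1]<90).astype(np.uint8)
    q=np.zeros_like(m); u0,v0,u1,v1=box; q[v0:v1,u0:u1]=m[v0:v1,u0:u1]; return q
E
python3 - <<'E'
from seg import *
c=cam('wrist'); 
print('bar',fit(c,dark(c,(275,112,348,255)),.02,True,minA=500))
for u in [(264,182),(355,182),(363,182)]: print(ray(c,*u,.022,True)*1000)
print('top px', spotter.tip_of('wrist','bar_long')[:2])
print([w(c,r['at']) for r in spotter.tip_of('wrist','bar_long')[:2]])
print(monitor.get_obs()['time_s'])
E
```

```text
bar [(570.9, -255.5, 118.1, 28.7, 11.8)]
[ 562.56778489 -214.89732278   22.        ]
[ 580.50815709 -300.43321907   22.        ]
[ 582.19320238 -307.9594095    22.        ]
top px [{'at': [-0.0149, -0.0553, 0.3608], 'confidence': 0.58}, {'at': [0.0667, 0.1649, 0.4369], 'confidence': 0.56}]
[array([ 0.56989138, -0.25506541,  0.01316413]), array([ 0.35912536, -0.38345984,  0.00765341])]
2.95
```

```bash
python3 -m pendant '[[[18,18,-50,0,45],[0,0,-50,0,45],[0,0,-50,0,45],[0,0,0,0,45],[0,0,0,0,45]]]'; python3 - <<'E'
from seg import *
c=cam('wrist','w2.png'); print(px(c,(.571,-.2555,.02),True)); o=monitor.get_obs(); print(o['eef_pos'],o['opening'])
E
```

```text
time_s: 3.58
eef_pos: [0.5697, -0.2599, 0.0833]
eef_rot: [0.001, 0.995, 0.103, 0.001]
wrist_force: [0.1, -0.1, 0.9]
opening: 0.524
(np.float64(316.8653154301578), np.float64(256.14932108141954))
[ 0.57039857 -0.26010476  0.0842843 ] 0.5266876554266086
```

View pics/w2.png

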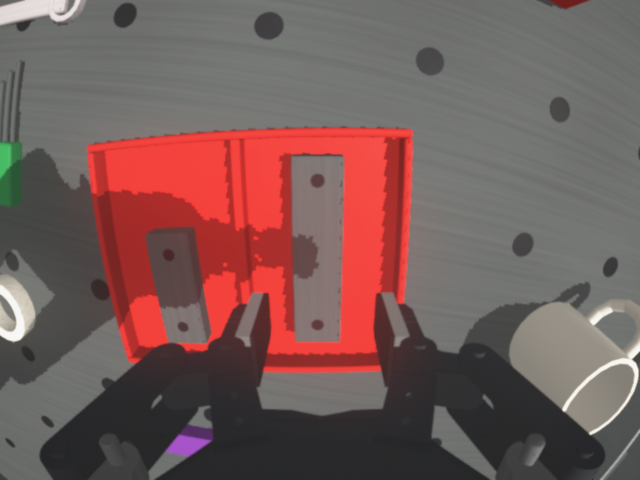

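```bash
python3 - <<'E'
from seg import *
c=cam('wrist'); o=monitor.get_obs(); e=np.array(o['eef_pos'])*1000; R0=rot(o['eef_rot']); yaw=np.degrees(np.arctan2(*R0.as_matrix()[[1,0],0]))
f=fit(c,dark(c,(280,140,355,352)),.02,True,minA=500); print(f,e,yaw,c['origin'])
b=f[0]; d=np.array([b[0],b[1],0])-e; print('bar in tool',R0.inv().apply(d))
print('cam in tool',R0.inv().apply(np.array(c['origin'])*1000-e))
E
```

```text
[(571.0, -255.5, 119.2, 29.1, 11.5)] [ 570.62560869 -260.06066074   84.56890905] 11.844928957179203 [ 0.64705712 -0.24236735  0.22720883]
bar in tool [ 1.00685244 -4.70859106 84.55563608]
cam in tool [  78.93409412   -1.086043   -142.36996711]
```

```bash
python3 -m pendant '[[[0,4.5,0,0,42],[0,0,-30,0,42],[0,0,-25,0,42],[0,0,-10,0,42],[0,0,0,0,42],[0,0,0,0,42]]]'
```

```text
time_s: 4.42
eef_pos: [0.57, -0.2544, 0.0177]
eef_rot: [0.001, 0.995, 0.104, 0.001]
wrist_force: [-0.7, 0.6, 1.1]
opening: 0.489
```

```bash
python3 -m pendant '[[[0,-1,-5,0,42],[0,0,-5,0,42],[0,0,0,0,20],[0,0,0,0,20],[0,0,0,0,20],[0,0,0,0,20]]]'
```

```text
time_s: 5.18
eef_pos: [0.569, -0.2549, 0.0062]
eef_rot: [0.0, 0.995, 0.104, -0.0]
wrist_force: [-0.6, -0.1, -1.6]
opening: 0.339
```

```bash
python3 -m pendant '[[[0,0,20,0,20],[0,0,40,0,20],[0,0,40,0,20],[0,0,0,0,20]]]' && python3 -m pendant '[[[0,40,0,10.4,20],[0,58,0,10.4,20],[0,58,0,10.4,20],[0,58,0,10.4,20],[0,58,0,10.4,20],[0,58,0,10.2,20],[0,58,0,0,20],[0,0,0,0,20]]]'
python3 - <<'E'
from seg import *
c=cam('wrist','w3.png'); o=monitor.get_obs(); print(o['time_s'],o['eef_pos'],o['wrist_force'],np.degrees(rot(o['eef_rot']).as_euler('xyz')),o['opening'])
E
```

```text
time_s: 5.68
eef_pos: [0.5717, -0.2564, 0.1113]
eef_rot: [0.003, 0.995, 0.104, 0.003]
wrist_force: [0.3, -0.5, -4.8]
opening: 0.333
time_s: 6.68
eef_pos: [0.5669, 0.1375, 0.1047]
eef_rot: [-0.001, 0.796, 0.605, -0.001]
wrist_force: [-0.5, -0.6, -4.2]
opening: 0.336
6.725 [0.56728187 0.13531797 0.10469776] [-0.68157994 -0.67997955 -4.66357357] [-1.79837527e+02  4.89851641e-02  7.43164069e+01] 0.33197515963537644
```

View pics/w3.png

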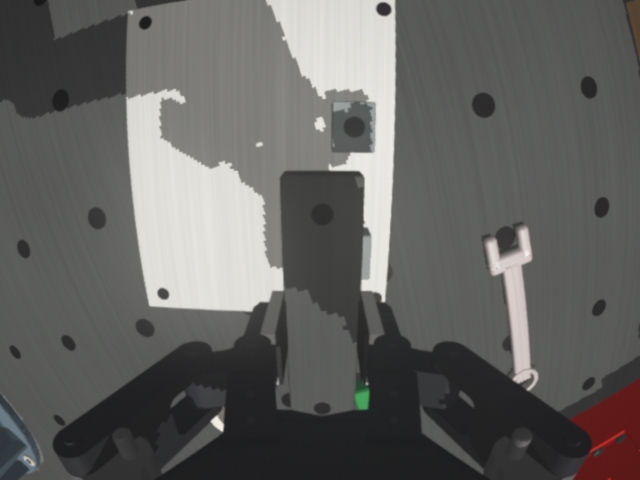

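```bash
python3 -m pendant '[[[-4,27,0,0,20],[-3,27,0,0,20],[0,0,-20,0,20],[0,0,0,0,20]]]'; python3 - <<'E'
from seg import *
c=cam('wrist','w4.png'); o=monitor.get_obs(); print(o['time_s'],o['eef_pos'],o['wrist_force'],np.degrees(rot(o['eef_rot']).as_euler('xyz')))
for t in ['pair','end_stop','home','jig']: print(t,[(r['confidence'],w(c,r['at']).round(4)) for r in spotter.tip_of('wrist',t)[:1]])
c=cam('top','top2.png')
for t in ['pair','end_stop','home','jig']: print(t,[(r['confidence'],w(c,r['at']).round(4)) for r in spotter.tip_of('top',t)[:1]])
E
```

```text
time_s: 7.22
eef_pos: [0.5597, 0.1856, 0.0832]
eef_rot: [-0.001, 0.798, 0.602, -0.003]
wrist_force: [-0.3, -0.7, -4.5]
opening: 0.333
7.275 [0.56062254 0.18564792 0.08430707] [-0.1169562   0.24390212 -3.84244677] [-1.79784921e+02  1.16701666e-01  7.40130832e+01]
pair [(0.79, array([0.5812, 0.1726, 0.0258]))]
end_stop []
home []
jig []
pair [(0.6, array([0.5799, 0.1753, 0.0225]))]
end_stop [(0.66, array([0.5539, 0.1189, 0.0225]))]
home [(0.73, array([0.572 , 0.1786, 0.0199]))]
jig [(0.87, array([0.5395, 0.2038, 0.0008]))]
```

View pics/w4.png

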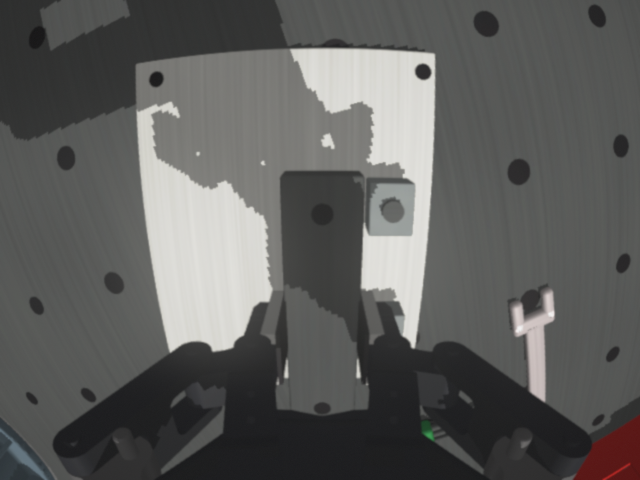

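```bash
python3 -m pendant '[[[1,3,-30,0,20],[0,0,-25,0,20],[0,0,-10,0,20],[0,0,0,0,20],[0,0,0,0,20]]]'
```

```text
time_s: 8.35
eef_pos: [0.5641, 0.1903, 0.0225]
eef_rot: [0.001, 0.798, 0.602, 0.001]
wrist_force: [-0.1, -0.1, -5.0]
opening: 0.331
```

```bash
python3 -m pendant '[[[0,0,-4,0,20],[0,0,-3,0,20],[0,0,0,0,20],[0,0,0,0,20]]]'; python3 -m pendant '[[[0,0,-1.5,0,20],[0,0,0,0,20],[0,0,0,0,20]]]'
```

```text
time_s: 8.85
eef_pos: [0.5631, 0.1902, 0.0143]
eef_rot: [-0.0, 0.798, 0.602, 0.0]
wrist_force: [0.4, -0.5, -4.1]
opening: 0.333
time_s: 9.22
eef_pos: [0.5633, 0.1902, 0.0131]
eef_rot: [0.0, 0.798, 0.602, 0.0]
wrist_force: [-0.9, 0.0, 0.6]
opening: 0.337
```

```bash
python3 -m pendant '[[[2.9,-0.8,0,0,20],[2.9,-0.8,0,0,20],[0,0,0,0,20],[0,0,0,0,20]]]'; python3 -m pendant '[[[1,-0.3,0,0,20],[1,-0.3,0,0,20],[0,0,0,0,20],[0,0,0,0,20]]]'
```

```text
time_s: 9.72
eef_pos: [0.5694, 0.1887, 0.0131]
eef_rot: [0.0, 0.798, 0.602, 0.001]
wrist_force: [-2.4, 1.4, 4.2]
opening: 0.336
time_s: 10.22
eef_pos: [0.5704, 0.1883, 0.0131]
eef_rot: [-0.0, 0.798, 0.602, -0.0]
wrist_force: [-5.9, 2.5, 7.5]
opening: 0.33
```

```bash
python3 -m pendant '[[[1,-0.3,0,0,20],[0,0,0,0,20],[0,0,0,0,20]]]'; python3 -m pendant '[[[1,-0.3,0,0,20],[0,0,0,0,20],[0,0,0,0,20]]]'
```

```text
time_s: 10.6
eef_pos: [0.571, 0.1881, 0.0131]
eef_rot: [-0.001, 0.798, 0.602, -0.001]
wrist_force: [-8.1, 1.5, 10.5]
opening: 0.332
time_s: 10.98
eef_pos: [0.571, 0.1881, 0.0131]
eef_rot: [-0.001, 0.798, 0.603, -0.001]
wrist_force: [-11.0, 3.5, 12.6]
opening: 0.332
```

```bash
python3 -m pendant '[[[-1.1,-3.8,0,0,20],[-1.1,-3.8,0,0,20],[-0.5,-1.9,0,0,20],[0,0,0,0,20],[0,0,0,0,20]]]'; python3 -m pendant '[[[-0.5,-1.9,0,0,20],[0,0,0,0,20],[0,0,0,0,20]]]';  python3 -m pendant '[[[-0.5,-1.9,0,0,20],[0,0,0,0,20],[0,0,0,0,20]]]'
```

```text
time_s: 11.6
eef_pos: [0.569, 0.181, 0.0131]
eef_rot: [-0.002, 0.798, 0.602, 0.001]
wrist_force: [-7.3, 13.4, 8.4]
opening: 0.328
time_s: 11.98
eef_pos: [0.5685, 0.1793, 0.0131]
eef_rot: [-0.002, 0.798, 0.602, 0.001]
wrist_force: [-7.8, 15.6, 7.4]
opening: 0.33
time_s: 12.35
eef_pos: [0.568, 0.1775, 0.0131]
eef_rot: [-0.002, 0.798, 0.602, 0.001]
wrist_force: [-7.7, 13.6, 7.9]
opening: 0.328
```

```bash
python3 -m pendant '[[[-0.5,-1.9,0,0,20],[0,0,0,0,20],[0,0,0,0,20]]]';  python3 -m pendant '[[[-0.5,-1.9,0,0,20],[0,0,0,0,20],[0,0,0,0,20]]]';  python3 -m pendant '[[[-0.5,-1.9,0,0,20],[0,0,0,0,20],[0,0,0,0,20]]]'
```

```text
time_s: 12.72
eef_pos: [0.5675, 0.1756, 0.0131]
eef_rot: [-0.002, 0.798, 0.602, 0.001]
wrist_force: [-7.2, 15.8, 7.2]
opening: 0.335
time_s: 13.1
eef_pos: [0.5673, 0.175, 0.0131]
eef_rot: [-0.003, 0.798, 0.602, 0.002]
wrist_force: [-5.6, 20.9, 5.4]
opening: 0.333
time_s: 13.48
eef_pos: [0.5673, 0.175, 0.0132]
eef_rot: [-0.003, 0.798, 0.602, 0.003]
wrist_force: [-3.7, 29.1, 2.8]
opening: 0.333
```

```bash
python3 -m pendant '[[[1.5,1.0,0,0,20],[0,0,0,0,20],[0,0,0,0,44],[0,0,0,0,44],[0,0,0,0,44],[0,0,0,0,44]]]'; python3 -m pendant '[[[0,0,40,0,44],[0,0,50,0,44],[-10,-30,50,0,44],[-10,-30,20,0,44],[0,0,0,0,44],[0,0,0,0,44]]]'; python3 - <<'E'
from seg import *
c=cam('wrist','w5.png'); o=monitor.get_obs(); print(o['time_s'],o['eef_pos'],o['wrist_force'])
c=cam('top','top3.png')
E
```

```text
time_s: 14.22
eef_pos: [0.5695, 0.1688, 0.0127]
eef_rot: [0.0, 0.798, 0.602, 0.0]
wrist_force: [-0.3, 0.8, 0.4]
opening: 0.518
time_s: 14.98
eef_pos: [0.5489, 0.1095, 0.1722]
eef_rot: [-0.0, 0.798, 0.602, -0.0]
wrist_force: [-0.7, 0.6, 0.1]
opening: 0.516
15.025 [0.54864653 0.10977615 0.17164491] [0.25593398 0.38664453 0.51187597]
```

View pics/w5.png

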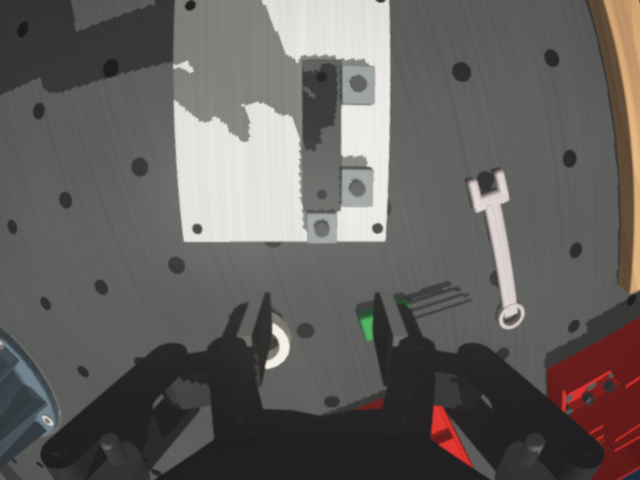

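```bash
python3 - <<'E'
import cv2
i=cv2.imread('pics/w5.png')[45:250,290:400]
cv2.imwrite('pics/w5c.png',cv2.resize(i,None,fx=2.9,fy=2.9,interpolation=cv2.INTER_CUBIC))
E
```

```text
(no output)
```

View pics/w5c.png

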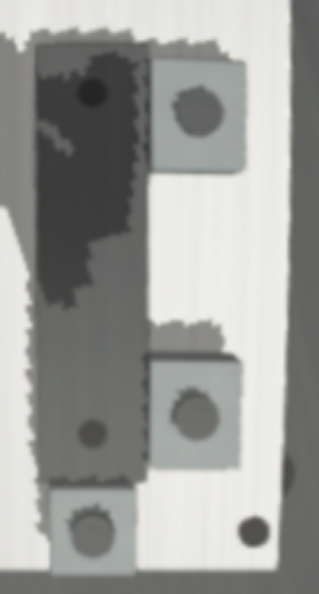

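```bash
python3 -m pendant '[[[-11,38.5,0,0,0],[-11,38.5,0,0,0],[0,0,-50,0,0],[0,0,-50,0,0],[0,0,-30,0,0],[0,0,-15,0,0],[0,0,-6,0,0],[0,0,0,0,0]]]'; python3 -m pendant '[[[0,0,-3,0,0],[0,0,0,0,0],[0,0,0,0,0]]]'
```

```text
time_s: 16.08
eef_pos: [0.5277, 0.1866, 0.0222]
eef_rot: [0.0, 0.798, 0.602, 0.0]
wrist_force: [-0.7, 0.5, 0.5]
opening: 0.001
time_s: 16.45
eef_pos: [0.5275, 0.1864, 0.0193]
eef_rot: [0.0, 0.798, 0.602, 0.0]
wrist_force: [0.3, -0.1, -0.2]
opening: 0.0
```

```bash
python3 -m pendant '[[[3.8,-1.1,0,0,0],[3.8,-1.1,0,0,0],[0,0,0,0,0],[0,0,0,0,0]]]'; for i in 1; do python3 -m pendant '[[[1.9,-0.5,0,0,0],[1.9,-0.5,0,0,0],[0,0,0,0,0],[0,0,0,0,0]]]'; done
```

```text
time_s: 16.95
eef_pos: [0.5347, 0.1841, 0.0187]
eef_rot: [-0.0, 0.798, 0.602, -0.0]
wrist_force: [0.8, -0.6, -0.8]
opening: -0.001
time_s: 17.45
eef_pos: [0.5385, 0.1832, 0.0188]
eef_rot: [-0.0, 0.798, 0.602, -0.0]
wrist_force: [-0.0, -0.2, 0.6]
opening: -0.0
```

```bash
python3 -m pendant '[[[1.9,-0.5,0,0,0],[1.9,-0.5,0,0,0],[0,0,0,0,0],[0,0,0,0,0]]]';  python3 -m pendant '[[[1.9,-0.5,0,0,0],[0,0,0,0,0],[0,0,0,0,0]]]'; python3 -m pendant '[[[1.9,-0.5,0,0,0],[0,0,0,0,0],[0,0,0,0,0]]]'
```

```text
time_s: 17.95
eef_pos: [0.5413, 0.1824, 0.0186]
eef_rot: [-0.001, 0.798, 0.602, -0.001]
wrist_force: [-5.5, 2.3, 2.4]
opening: -0.002
time_s: 18.32
eef_pos: [0.5416, 0.1824, 0.0184]
eef_rot: [-0.002, 0.798, 0.603, -0.002]
wrist_force: [-10.9, 2.4, 8.0]
opening: -0.001
time_s: 18.7
eef_pos: [0.5418, 0.1823, 0.0183]
eef_rot: [-0.003, 0.798, 0.603, -0.003]
wrist_force: [-16.1, 4.5, 13.4]
opening: -0.001
```

```bash
python3 -m pendant '[[[-6.7,1.9,0,0,0],[-6.7,1.9,0,0,0],[0,0,40,0,0],[29.5,36,0,0,0],[29.5,36,0,0,0],[0,0,0,0,0],[0,0,-20,0,0],[0,0,0,0,0]]]'
```

```text
time_s: 19.7
eef_pos: [0.5889, 0.2556, 0.0355]
eef_rot: [-0.001, 0.798, 0.602, -0.003]
wrist_force: [-0.8, -0.1, -0.2]
opening: 0.0
```

```bash
python3 -m pendant '[[[0,0,-12,0,0],[0,0,-5,0,0],[0,0,0,0,0],[-1.1,-3.8,0,0,0],[-1.1,-3.8,0,0,0],[0,0,0,0,0],[0,0,0,0,0]]]';  python3 -m pendant '[[[-0.5,-1.9,0,0,0],[0,0,0,0,0],[0,0,0,0,0]]]'; python3 -m pendant '[[[-0.5,-1.9,0,0,0],[0,0,0,0,0],[0,0,0,0,0]]]'
```

```text
time_s: 20.58
eef_pos: [0.5897, 0.2494, 0.022]
eef_rot: [0.0, 0.798, 0.602, 0.0]
wrist_force: [-0.5, 1.2, 0.3]
opening: 0.002
time_s: 20.95
eef_pos: [0.5891, 0.2475, 0.0218]
eef_rot: [-0.0, 0.798, 0.602, 0.0]
wrist_force: [-0.4, 0.1, -0.3]
opening: 0.002
time_s: 21.32
eef_pos: [0.5885, 0.2456, 0.0218]
eef_rot: [-0.0, 0.798, 0.602, -0.0]
wrist_force: [0.0, -0.2, -0.2]
opening: 0.003
```

```bash
python3 -m pendant '[[[0,0,-3,0,0],[-0.5,-1.9,0,0,0],[0,0,0,0,0],[0,0,0,0,0]]]';  python3 -m pendant '[[[-0.5,-1.9,0,0,0],[0,0,0,0,0],[0,0,0,0,0]]]'; python3 -m pendant '[[[-0.5,-1.9,0,0,0],[0,0,0,0,0],[0,0,0,0,0]]]'
```

```text
time_s: 21.82
eef_pos: [0.5881, 0.2437, 0.0188]
eef_rot: [0.0, 0.798, 0.602, 0.0]
wrist_force: [0.5, 0.2, 0.1]
opening: 0.001
time_s: 22.2
eef_pos: [0.5879, 0.2429, 0.019]
eef_rot: [-0.0, 0.798, 0.602, 0.001]
wrist_force: [2.5, 5.1, -2.1]
opening: -0.001
time_s: 22.58
eef_pos: [0.5879, 0.2427, 0.0194]
eef_rot: [-0.001, 0.798, 0.602, 0.003]
wrist_force: [3.2, 10.7, -2.6]
opening: 0.0
```

```bash
python3 -m pendant '[[[2.2,7.7,0,0,0],[1,4,0,0,0],[0,0,50,0,0],[0,0,50,0,0],[-20,-55,30,0,0],[-20,-55,20,0,0],[0,0,0,0,0],[0,0,0,0,0]]]'; python3 - <<'E'
from seg import *
c=cam('wrist','w6.png'); o=monitor.get_obs(); print(o['time_s'],o['eef_pos'])
H=np.array([540,203.5]);
for t in ['bar_long','home','pair','end_stop']: print(t,[(r['confidence'],w(c,r['at']).round(4)) for r in spotter.tip_of('wrist',t)[:2]])
i=c['img'][:,:,::-1]; u,v=map(int,px(c,(.5675,.175,.027),True)); print(u,v)
i=i[max(0,v-110):v+110,max(0,u-100):u+100]; cv2.imwrite('pics/w6c.png',cv2.resize(i,None,fx=2.7,fy=2.7,interpolation=cv2.INTER_CUBIC))
E
```

```text
time_s: 23.58
eef_pos: [0.5514, 0.1442, 0.1674]
eef_rot: [-0.0, 0.798, 0.602, 0.0]
wrist_force: [-0.9, 0.5, -0.6]
opening: 0.003
23.625 [0.55124405 0.1447016  0.16693628]
bar_long [(0.92, array([0.5669, 0.1759, 0.0167])), (0.61, array([0.5526, 0.1186, 0.0173]))]
home []
pair [(0.97, array([0.5861, 0.1717, 0.0252]))]
end_stop [(0.77, array([0.5527, 0.1169, 0.0194]))]
330 182
```

View pics/w6c.png

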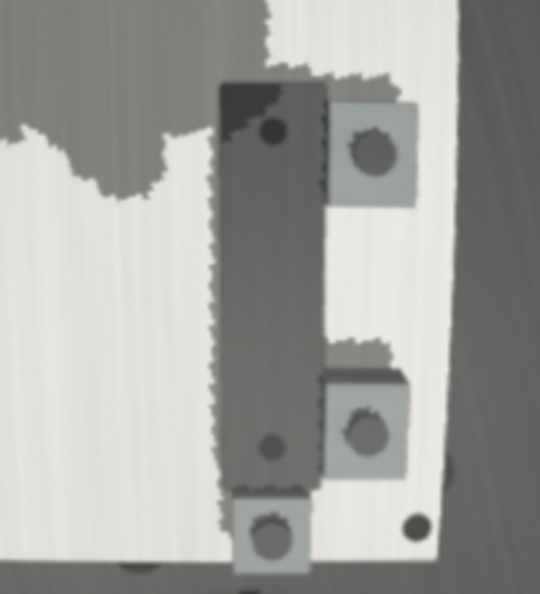

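```bash
python3 -c "
from bench import order; print(order.hand_in())"
```

```text
the job is handed in; nothing more can be done
None
```

The long bar is on the jig plate, pushed home against all three stops and released. I handed the job in at about 23.6 s of the 67 s allowed; no verdict is given at hand-in.

- **What I did:** I gripped the bar at its middle, lifted it out of the tray and set it on the plate clear of the stops. I slid it against the pair blocks and then the end stop, and let go. Then I pushed it again with shut fingers, first on its long edge and then on its free end.
- **Contact checks:** The edge push stalled at about 17 N and the end push at about 11 N, each with only about 0.2 mm of movement over the last step. Both are well above the roughly 3 N it took to slide the bar, so it was firmly seated.
- **Last picture:** The wrist close-up shows the bar flush with both pair blocks and touching the end stop. The network put the bar's centre at (0.567, 0.176), against a home point of (0.568, 0.175) worked out from the jig's outline.
- **Disagreements:** That network reads about 3 mm low in height (0.0167 against 0.0195 m), and the pair and home points it gave in different pictures differ by up to about 5 mm. That is coarser than the 2 mm tolerance, so I relied on contact with the stops.
- **Not rechecked:** I did not look at the short bar or the other things on the table again at the end. I saw no unexpected contact forces.

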